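# Level the two-pan mount balance

### The arm

A 6-joint arm with a two-finger parallel gripper is mounted at the origin on the work surface; the furniture and walls round the work are solid. World frame = base frame: x ahead of the robot, y to its left, z up, the work surface at z = 0. Lengths are in m, angles in rad, forces in N, time in s.
With the tool pointing down it reaches from about 0.225 to 0.875 m from the base axis. Payload 3.4 kg.
Tool frame: the origin (TCP) lies midway between the tips of the shut fingers; the grasp point (between the pads) lies 19 mm behind it; x points along the fingers, y is the direction in which the jaws open and shut, and the axes are right-handed (so a half turn about x gives the same grasp; the last joint's range is limited). The gripper opens to 85 mm and grips with 20 to 120 N. Pads are 22 mm wide; open, the fingers measure 114 mm over their backs; the gripper's body (76 mm by 85 mm) begins 54 mm behind the grasp point. The pads swing forward as they close: fully open they stand 13 mm farther back than shut.
Start: joints at [1.186, 0.276, 1.505, -0, 1.361, -0.121], TCP at [0.15, 0.555, 0.231] pointing down, gripper open.
Joint ranges: [-2.89, 2.89], [-0.75, 2.08], [0.22, 2.7], [-1.18, 4.32], [0.11, 2.71], [-2.7, 2.7]. Speed limits (rad/s): [2.57, 2.57, 3.14, 3.14, 3.14, 3.14].

### API

Orientations are given as a unit quaternion [x, y, z, w].
In Python, from cell import readout, cams, order, spotter gives the robot as it stands.
- The arm moves only by the tool drive_tool, never from a script. Its argument "motion" is a list of rows, each a list of 2 entries, a list of its own where there are three numbers: the shift along the tool's x, y, z in cm, then the turn, a rotation vector about the tool's x, y, z in rad. In form: [[[dx, dy, dz], [wx, wy, wz]], ...]. A call has 1 to 5 rows; each row is the pose to reach, as a shift and turn from the pose commanded when the call began, along the tool's axes at that moment; what a row does not reach only later rows make up. A row lasts 1/8 s, in which the tool goes at most 62.5 mm and 10.7 degrees, less where a joint would pass 70% of its speed; a pose out of reach is approached as far as the arm can. A call with a gripper value outside its range is refused whole. "hand" is the finger opening in cm, from 0 to 8.54, set as the call begins (left out, the last holds). The fingers move at their own pace and stop on an object; the grip force is fixed at half the most. Time passes only in rows, so rows that repeat a pose let the fingers close. It gives the time, the measured TCP pose, the force and the opening at its end, in the units of the state.
- readout.state(): the state, without advancing time (a new reading comes with each control period).
- cams.get_image(name): name is "side" or "top" or "wrist"; returns a dict with "color" (420x560x3 uint8, blue, green, red), "K" (3x3 intrinsics, pixels), "k1" (the pictures are not rectified: a ray, as slopes to the right and down, at radius r is drawn at 1 + k1 r^2 times it, then the intrinsics apply), "eye" and "attitude" of the camera in the world; the wrist camera has in their place "T_tool_cam" (4x4, takes a point from camera to tool coordinates, whose origin is the TCP and whose axes are the tool frame's). Camera axes: x right, y down, z forward; pixel columns grow to the right and rows downward; lengths in m; the calibration is good to about 2 mm. A picture is of the moment at which its call begins: read the wrist's pose just before it. There is no depth.
- order.finish_job(): hands the job in, once; it reports no verdict.
Trained networks look in the newest picture that a camera, given by its name, has taken for a name from the list of things; names that differ only in an ending like _2 or _b are one class to them, and where a whole thing is asked for, a point or a joint stands for the part that bears it (a point fixed in the world has none). Each returns a list of dicts, best first, with "confidence" (0 to 1); they miss things now and then, are a little off and sometimes report something else, mostly with a low value. They report only what shows in the picture. A call takes as long as a camera call. They do not tell look-alikes from the thing itself.
- spotter.look_for(query, camera): "box" ([left, top, right, bottom] in pixels, round what is visible of it).
- spotter.tip_of(query, camera): "location" ([column, row] in pixels: a listed point, or the origin of a listed thing).
The state is a dict: "time_s": time; "joint_positions": joint angles; "qvel": joint speeds; "effort": joint torques, N m; "position": TCP position; "ee_rot": TCP orientation; "contact_force": force on the tool from outside, world axes, zero at the start; "wrist_torque": the same for the moment, N m; "grip_width": opening from 0.0 (shut) to 1.0 (fully open).
Only numpy, scipy, OpenCV 4.12 (cv2) and the standard library are available. Lean on these libraries where they do the work, as an engineer would, in place of code of your own. Each camera call takes 0.05 s, during which the arm holds its last target.

### The job

The four specimen mounts on the two-pan balance are badly shared out. Move mounts between the pans until both pans sit level, with all four mounts pressed fully home, flat on the floor of a pocket, past its red spring clip. Work gently: never push or pull on the balance with more than about 25 N, and leave the other things on the bench where they stand.

Things in the scene. Friction and masses are not known exactly. Their poses are not given: they have to be found in the camera images.
- balance: Grey foot of the two-pan balance, fixed, 100x235x18 mm; origin at the centre of its underside. y axis along the beam from pan b (-y side) to pan a (+y side), x axis along the rows of pockets, z up. The beam pivots on a dark deck above the foot.
- beam (a joint): tilt of the beam that carries both pans, rad: 0 level, + pan a up and pan b down, stops at -0.04 and +0.04 (pans then 3.4 mm off level). 1 g of difference tilts it about 0.0023; from 20 g on the beam lies on its stop, heavier pan down. Where in a pan's row a mount sits does not matter.
- deck (a joint): height of the dark deck that carries the beam and both pans, m: 0 at rest, - down. It sits on stiff rubber springs on the foot and sinks (or rises) 1 mm for each 5 N of push (or pull) on the pans, so that a mount being pressed home sinks away under the push.
- pan_a_centre (a point): Middle of pan a's floor, 66 mm above the foot's underside when level, 85 mm to +y of the pivot; moves and tilts with the beam. Steel pan 154 mm (along balance x) by 50 mm with a row of three pockets, 46 mm apart. Pressing a pan first takes it to its lower stop, pulling to its upper stop.
- pan_b_centre (a point): Middle of pan b's floor (85 mm to -y of the pivot); otherwise as pan a.
- pocket_a0 (a point): Pocket 0 of pan a (-x end): centre of its floor, moves with the pan. Square nest 32.5 mm wide for one mount; walls 8 mm high, 4 to 5 mm thick, rounded tops. On its +x side a red sprung clip, 16 mm wide, reaches 4 mm in; its sloped top stands 15 mm above the floor. It holds a seated mount against the -x wall (centre 2 mm to -x).
- pocket_a1 (a point): Pocket 1 (middle) of pan a, like pocket_a0. A mount set down or dropped stays perched on the clip; pressing it home to the floor takes about 8 to 15 N, pulling it out about 5 to 10 N. A seated mount stands 10 mm out of the walls, free to be gripped along the balance's y direction.
- pocket_a2 (a point): Pocket 2 (+x end) of pan a, like pocket_a0.
- pocket_b0 (a point): Pocket 0 (-x end) of pan b, centre of its floor, moves with the pan; like pocket_a0.
- pocket_b1 (a point): Pocket 1 (middle) of pan b, centre of its floor, moves with the pan; like pocket_a0.
- pocket_b2 (a point): Pocket 2 (+x end) of pan b, centre of its floor, moves with the pan; like pocket_a0.
- sand_1_mid (a point): Centre (9 mm above its underside) of a sand-coloured resin mount, the HEAVY kind: 50 g (within 3 %); upright disc 30 mm across, 18 mm high, small metal section in its top face. Seated, its centre is 9 mm above its pocket's floor. At the start one mount is alone in the middle pocket of pan b, the other three fill pan a; which is where changes.
- black_1_mid (a point): Centre (9 mm above its underside) of a black resin mount, the LIGHT kind: 25 g (within 3 %); upright disc 30 mm across, 18 mm high, small metal section in its top face. Seated, its centre is 9 mm above its pocket's floor. At the start one mount is alone in the middle pocket of pan b, the other three fill pan a; which is where changes.
- sand_2_mid (a point): Centre (9 mm above its underside) of a sand-coloured resin mount, the HEAVY kind: 50 g (within 3 %); upright disc 30 mm across, 18 mm high, small metal section in its top face. Seated, its centre is 9 mm above its pocket's floor. At the start one mount is alone in the middle pocket of pan b, the other three fill pan a; which is where changes.
- black_2_mid (a point): Centre (9 mm above its underside) of a black resin mount, the LIGHT kind: 25 g (within 3 %); upright disc 30 mm across, 18 mm high, small metal section in its top face. Seated, its centre is 9 mm above its pocket's floor. At the start one mount is alone in the middle pocket of pan b, the other three fill pan a; which is where changes.
- tape_roll_mid (a point): Bystander, centre: roll of tan tape lying flat, 80 across, 18 high (mm). Leave it where it stands.
- loupe_mid (a point): Bystander, centre: light-grey loupe, 40 across, 36 high (mm). Leave it where it stands.
- slide_box_mid (a point): Bystander, centre: blue slide box, 35x86x31 (mm). Leave it where it stands.
- ethanol_bottle_mid (a point): Bystander, centre: white bottle with blue cap, 50 across, 118 high (mm). Leave it where it stands.
Mind the look-alikes: they are no part of the job. Leave any green look-alike of the part that bears black_1_mid alone.

How it is judged:
At the end, for the whole second after the job is handed in: Beam at rest within 0.02 rad of level, so both pans are level; each of the four mounts upright (within 0.1 rad) in a pocket of one of the pans, its underside within 2 mm of the pocket's floor (value of joint beam between -0.02 and 0.02 rad and velocity of joint beam between -0.1 and 0.1 rad/s and ((z of sand_1_mid in the frame of pan_a_centre between 0.005 and 0.011 m and x of sand_1_mid in the frame of pan_a_centre between -0.066 and 0.066 m and y of sand_1_mid in the frame of pan_a_centre between -0.005 and 0.005 m) or (z of sand_1_mid in the frame of pan_b_centre between 0.005 and 0.011 m and x of sand_1_mid in the frame of pan_b_centre between -0.066 and 0.066 m and y of sand_1_mid in the frame of pan_b_centre between -0.005 and 0.005 m)) and angle between each of sand_1_mid, black_1_mid, sand_2_mid, black_2_mid's own z axis and vertical below 0.1 rad and ((z of black_1_mid in the frame of pan_a_centre between 0.005 and 0.011 m and x of black_1_mid in the frame of pan_a_centre between -0.066 and 0.066 m and y of black_1_mid in the frame of pan_a_centre between -0.005 and 0.005 m) or (z of black_1_mid in the frame of pan_b_centre between 0.005 and 0.011 m and x of black_1_mid in the frame of pan_b_centre between -0.066 and 0.066 m and y of black_1_mid in the frame of pan_b_centre between -0.005 and 0.005 m)) and ((z of sand_2_mid in the frame of pan_a_centre between 0.005 and 0.011 m and x of sand_2_mid in the frame of pan_a_centre between -0.066 and 0.066 m and y of sand_2_mid in the frame of pan_a_centre between -0.005 and 0.005 m) or (z of sand_2_mid in the frame of pan_b_centre between 0.005 and 0.011 m and x of sand_2_mid in the frame of pan_b_centre between -0.066 and 0.066 m and y of sand_2_mid in the frame of pan_b_centre between -0.005 and 0.005 m)) and ((z of black_2_mid in the frame of pan_a_centre between 0.005 and 0.011 m and x of black_2_mid in the frame of pan_a_centre between -0.066 and 0.066 m and y of black_2_mid in the frame of pan_a_centre between -0.005 and 0.005 m) or (z of black_2_mid in the frame of pan_b_centre between 0.005 and 0.011 m and x of black_2_mid in the frame of pan_b_centre between -0.066 and 0.066 m and y of black_2_mid in the frame of pan_b_centre between -0.005 and 0.005 m))); the robot touches nothing.
It fails at once if the balance is pushed down or pulled up with more than 28 N (its sprung deck moves by more than 5.6 mm) (value of joint deck above 0.0056 m or value of joint deck below -0.0056 m).
It fails at once if a bystander is moved more than 20 mm (distance of any of tape_roll_mid, loupe_mid, slide_box_mid, ethanol_bottle_mid from where it was at the start of the episode above 0.02 m).
It also fails if it takes over 58 s, if anything falls off the work surface, if the arm or the gripper's body presses on something with over 40 N, if the wrist force passes 120 N, or if a joint passes its speed limit or range.

## Working session

There is one attempt and no reset: what is moved stays moved. The work goes in short steps, Python scripts to look and compute and a tool call to move; the robot and the scene stay as the last step left them, time stands still between calls to the robot, and variables do not carry over. Pictures are saved under pics/ and viewed, and the job is handed in when it is done.

Besides the shell and the picture viewer there is one more tool, called after "Request:" as name(argument=value, ...) on one line, values as JSON. drive_tool: Moves the arm, as the interface text tells. Its arguments: {"type":"object","properties":{"motion":{"type":"array","items":{"type":"array"}},"hand":{"type":"number"}},"required":["motion"]}

```bash
ls; mkdir -p pics; cat > h.py <<'E'
import numpy as np, cv2
from cell import readout, cams, order, spotter
E
python3 - <<'E'
from h import *
s=readout.state(); print(s)
for n in ["side","top","wrist"]:
    im=cams.get_image(n); cv2.imwrite(f"pics/{n}0.png",im["color"]); print(n,{k:v for k,v in im.items() if k!="color"})
    for q in ["balance","sand_1_mid","black_1_mid","pocket_a0","pocket_b0","pan_a_centre","pan_b_centre"]:
        try: print(q,[(np.round(d["location"],1).tolist(),round(d["confidence"],2)) for d in spotter.tip_of(q,n)])
        except Exception as e: print(q,e)
print(readout.state()["time_s"])
E
```

```text
pics
{'time_s': 0.0, 'joint_positions': array([ 1.18603130e+00,  2.76616753e-01,  1.50615570e+00, -4.15660879e-05,
        1.36068440e+00, -1.21018957e-01]), 'qvel': array([-0.00057572, -0.00091351,  0.00047656,  0.00081863, -0.00020005,
        0.00112476]), 'effort': array([-4.06329837e-04, -4.16780519e+01, -2.45801336e+01, -2.06949803e-04,
        1.12537615e-02,  9.42892399e-06]), 'position': array([0.14972998, 0.55460956, 0.23041831]), 'ee_rot': array([ 0.09233346,  0.70111831, -0.09361691,  0.70081632]), 'contact_force': array([ 0.19335446, -0.26669194, -0.16818056]), 'wrist_torque': array([-0.01188725,  0.08131425, -0.03302979]), 'grip_width': 0.9954415666192957}
side {'K': array([[447.65936501,   0.        , 278.46729052],
       [  0.        , 447.65936501, 208.61501811],
       [  0.        ,   0.        ,   1.        ]]), 'k1': -0.005546649571741543, 'eye': array([-0.01442965, -0.78732101,  0.69931337]), 'attitude': array([ 0.86959626, -0.21226891,  0.0975812 , -0.43499673])}
balance [([359.6, 259.6], 0.72)]
sand_1_mid [([360.2, 260.9], 0.7), ([363.9, 212.9], 0.64)]
black_
[... 987 characters left out ...]
], 0.57)]
pan_b_centre [([370.2, 181.3], 0.62)]
wrist {'K': array([[316.40772017,   0.        , 277.84879375],
       [  0.        , 316.40772017, 199.86449336],
       [  0.        ,   0.        ,   1.        ]]), 'k1': -0.05343272020433462, 'T_tool_cam': array([[-2.49032133e-04, -3.19772584e-01,  9.47494292e-01,
        -1.42847810e-01],
       [ 9.99999763e-01, -6.87128949e-04,  3.09311361e-05,
        -9.09230335e-05],
       [ 6.41159828e-04,  9.47494075e-01,  3.19772679e-01,
        -8.27758233e-02],
       [ 0.00000000e+00,  0.00000000e+00,  0.00000000e+00,
         1.00000000e+00]])}
balance []
sand_1_mid []
black_1_mid []
pocket_a0 []
pocket_b0 []
pan_a_centre []
pan_b_centre []
1.2
```

View images.

View pics/top0.png

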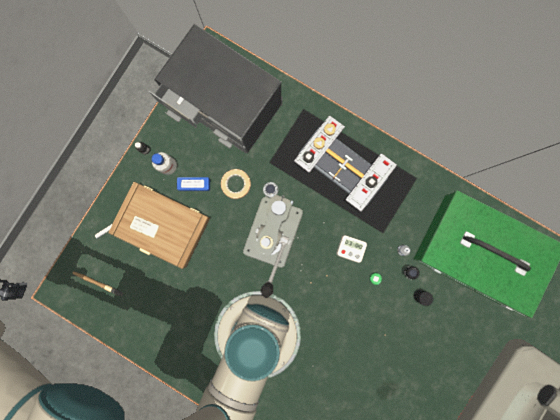

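View pics/side0.png

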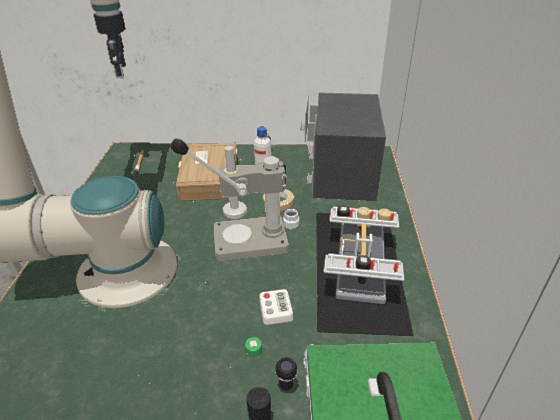

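```bash
python3 - <<'E'
import cv2
a=cv2.imread("pics/top0.png")[80:240,270:430]; cv2.imwrite("pics/top0c.png",cv2.resize(a,None,fx=3.7,fy=3.7,interpolation=cv2.INTER_CUBIC))
a=cv2.imread("pics/side0.png")[180:320,280:450]; cv2.imwrite("pics/side0c.png",cv2.resize(a,None,fx=4.2,fy=4.2,interpolation=cv2.INTER_CUBIC))
E
```

```text
(no output)
```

View pics/top0c.png

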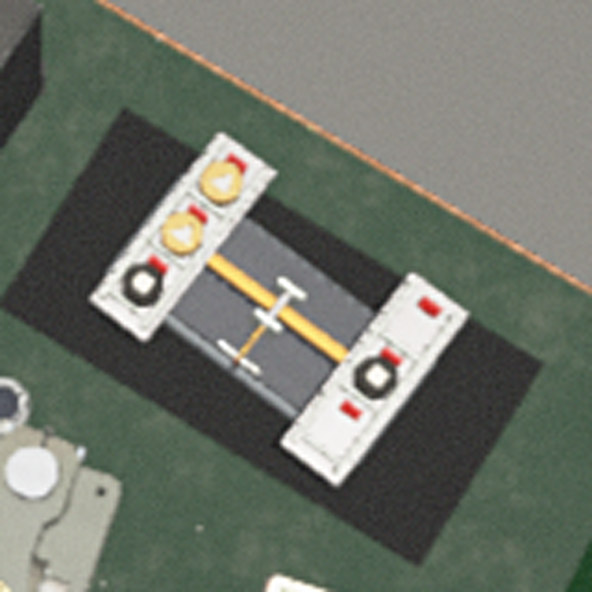

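View pics/side0c.png

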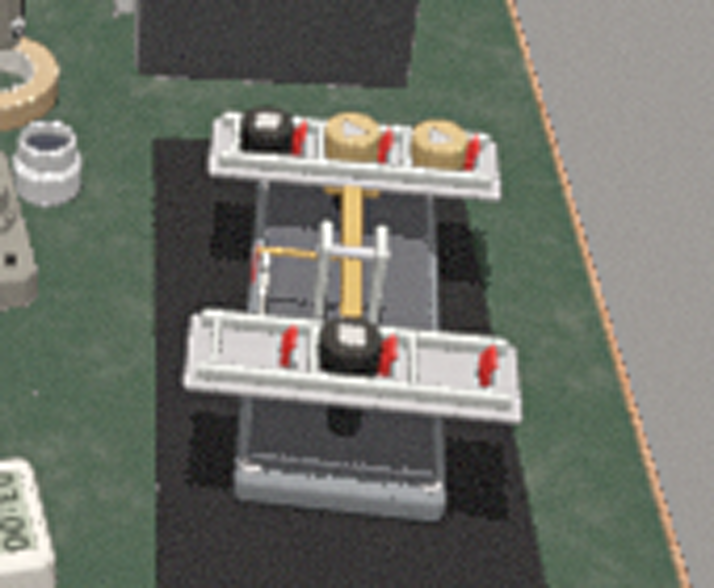

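```bash
cat > h.py <<'E'
import numpy as np, cv2
from scipy.spatial.transform import Rotation as R
from scipy.optimize import least_squares, linear_sum_assignment
from cell import readout, cams, order, spotter
def camT(im, st=None):
    T=np.eye(4)
    if "eye" in im:
        T[:3,:3]=R.from_quat(im["attitude"]).as_matrix(); T[:3,3]=im["eye"]; return T
    W=np.eye(4); W[:3,:3]=R.from_quat(st["ee_rot"]).as_matrix(); W[:3,3]=st["position"]
    return W@im["T_tool_cam"]
def proj(P,T,K,k1):
    p=(np.atleast_2d(P)-T[:3,3])@T[:3,:3]; s=p[:,:2]/p[:,2:3]
    s=s*(1+k1*(s**2).sum(1,keepdims=True))
    return s*[K[0,0],K[1,1]]+K[:2,2]
# model points in balance frame, given tilt (+: a up)
def model(tilt):
    c,s=np.cos(tilt),np.sin(tilt); M={}
    for n,sg in (("a",1),("b",-1)):
        for i in range(3): M[f"{n}{i}"]=np.array([(i-1)*.046,sg*.085*c,.066+sg*.085*s])
    return M
def place(P,q): # q=x,y,yaw,(dz)
    c,s=np.cos(q[2]),np.sin(q[2]); P=np.atleast_2d(P)
    return np.c_[q[0]+c*P[:,0]-s*P[:,1],q[1]+s*P[:,0]+c*P[:,1],P[:,2]+(q[3] if len(q)>3 else 0)]
def ground(px,T,K,k1,z):
    u=(np.array(px)-K[:2,2])/[K[0,0],K[1,1]]; r=u.copy()
    for _ in range(10): r=u/(1+k1*(r@r))
    d=T[:3,:3]@[r[0],r[1],1]; return T[:3,3]+d*(z-T[2,3])/d[2]
E
cat > fit0.py <<'E'
from h import *
K={"top":(np.array([[476.905,0,276.914],[0,476.905,205.787],[0,0,1]]),.01543,[0.25397763,-0.06862471,1.31506429],[0.71635272,-0.69667235,0.02059384,-0.03259307]),
"side":(np.array([[447.659,0,278.467],[0,447.659,208.615],[0,0,1]]),-.005547,[-0.01442965,-0.78732101,0.69931337],[0.86959626,-0.21226891,0.0975812,-0.43499673])}
C={n:(camT({"eye":v[2],"attitude":v[3]}),v[0],v[1]) for n,v in K.items()}
print("a mid",ground([318.5,143],*C["top"],.0626),"b mid",ground([371.5,181.8],*C["top"],.0694))
obs={"top":{"a":[[332.1,127.1],[318.9,145.2],[307.1,156]],"b":[[361.3,196.2],[372.2,181.8],[380.7,167.3]]},
"side":{"a":[[342.6,214],[380.1,218],[359.5,221.9]],"b":[[339.1,264],[385.3,268.4],[364.7,264.5]]}}
def res(q,use):
    M=model(-.04); o=[]
    for cn in use:
        for p in "ab":
            pr=proj(place([M[p+str(i)] for i in range(3)],q),*C[cn]); ob=np.array(obs[cn][p])
            D=((pr[:,None]-ob[None])**2).sum(-1); r,c=linear_sum_assignment(D); o.append((pr[r]-ob[c]).ravel())
    return np.concatenate(o)
a=ground([318.5,143],*C["top"],.0626); b=ground([371.5,181.8],*C["top"],.0694)
d=a-b; yaw=np.arctan2(d[1],d[0])-np.pi/2; q0=[*(a+b)[:2]/2,yaw]
for use in (["top"],["side"],["top","side"]):
    f=least_squares(res,q0,args=(use,),loss="soft_l1"); print(use,np.round(f.x,4),np.round(f.fun,1))
q=f.x
M=model(-.04)
for k in M: print(k,np.round(place(M[k],q)[0],4), np.round(proj(place(M[k],q),*C["top"])[0],1))
E
python3 fit0.py
```

```text
a mid [ 0.51825693 -0.15166965  0.0626    ] b mid [ 0.41732541 -0.29207142  0.0694    ]
['top'] [ 0.4681 -0.2229 -0.6306] [ 1.8  0.6  0.6 -2.2 -2.1  2.4 -0.6 -0.8 -0.9 -0.3  1.1  0.4]
['side'] [ 0.4652 -0.2168 -0.5971] [-2.3  1.   1.  -5.6  0.7 -0.4  0.1  0.1 -2.3  1.4  0.7 -0.7]
['top', 'side'] [ 0.4664 -0.2197 -0.614 ] [ 0.5  1.8 -0.9 -1.1 -3.9  3.3 -1.3 -0.5 -1.8 -0.1  0.   0.5 -0.6  1.4
  2.7 -5.   2.5  0.4  0.6  0.5 -1.7  2.1  1.3  0.3]
a0 [ 0.4777 -0.1238  0.0626] [307.6 157.8]
a1 [ 0.5153 -0.1503  0.0626] [318.  144.1]
a2 [ 0.5529 -0.1768  0.0626] [328.2 130.4]
b0 [ 0.3799 -0.2626  0.0694] [360.  195.7]
b1 [ 0.4175 -0.2891  0.0694] [370.4 181.7]
b2 [ 0.4551 -0.3156  0.0694] [380.7 167.8]
```

```bash
cat >> h.py <<'E'
Q=[0.4664,-0.2197,-0.614]
def Rt(yaw,sg=1):
    y=sg*np.array([-np.sin(yaw),np.cos(yaw),0]); x=np.array([0,0,-1.]); return np.c_[x,y,np.cross(x,y)]
def delta(p,Rw,st):
    R0=R.from_quat(st["ee_rot"]).as_matrix()
    return np.round((R0.T@(np.array(p)-st["position"]))*100,2), np.round(R.from_matrix(R0.T@Rw).as_rotvec(),3)
E
python3 - <<'E'
from h import *
s=readout.state(); print(R.from_quat(s["ee_rot"]).as_matrix().round(3))
from fit0 import C
for n,p,z in [("press knob",[267,290],.2),("press top",[279,205],.15),("box corner",[243,150],.2),("box tip",[281,82],.2),("greenbox",[418,255],.1)]: print(n,ground(p,*C["top"],z).round(3))
for sg in (1,-1):
  print(delta([.44,-.20,.23],Rt(Q[2],sg),s))
print(delta([.15,.555,.36],R.from_quat(s["ee_rot"]).as_matrix(),s))
E
```

```text
[[ 0.     0.261  0.965]
 [ 0.     0.965 -0.261]
 [-1.     0.    -0.   ]]
a mid [ 0.51825693 -0.15166965  0.0626    ] b mid [ 0.41732541 -0.29207142  0.0694    ]
['top'] [ 0.4681 -0.2229 -0.6306] [ 1.8  0.6  0.6 -2.2 -2.1  2.4 -0.6 -0.8 -0.9 -0.3  1.1  0.4]
['side'] [ 0.4652 -0.2168 -0.5971] [-2.3  1.   1.  -5.6  0.7 -0.4  0.1  0.1 -2.3  1.4  0.7 -0.7]
['top', 'side'] [ 0.4664 -0.2197 -0.614 ] [ 0.5  1.8 -0.9 -1.1 -3.9  3.3 -1.3 -0.5 -1.8 -0.1  0.   0.5 -0.6  1.4
  2.7 -5.   2.5  0.4  0.6  0.5 -1.7  2.1  1.3  0.3]
a0 [ 0.4777 -0.1238  0.0626] [307.6 157.8]
a1 [ 0.5153 -0.1503  0.0626] [318.  144.1]
a2 [ 0.5529 -0.1768  0.0626] [328.2 130.4]
b0 [ 0.3799 -0.2626  0.0694] [360.  195.7]
b1 [ 0.4175 -0.2891  0.0694] [370.4 181.7]
b2 [ 0.4551 -0.3156  0.0694] [380.7 167.8]
press knob [ 0.142 -0.031  0.2  ]
press top [ 0.344 -0.053  0.15 ]
box corner [0.468 0.036 0.2  ]
box tip [ 0.635 -0.05   0.2  ]
greenbox [ 0.231 -0.406  0.1  ]
(array([  0.13, -65.34,  47.69]), array([ 0.35, -0.  , -0.  ]))
(array([  0.13, -65.34,  47.69]), array([-2.791,  0.   , -0.   ]))
(array([-1.287e+01, -1.000e-02,  1.000e-02]), array([0., 0., 0.]))
```

Request:
drive_tool(motion=[[[-6, -1, 1], [0, 0, 0]], [[-11, -5, 4], [0.05, 0, 0]], [[-13, -10, 7], [0.1, 0, 0]], [[-13, -15, 11], [0.15, 0, 0]], [[-13, -20, 15], [0.2, 0, 0]]])

```text
time_s: 1.82
position: [0.2395, 0.3298, 0.362]
ee_rot: [0.163, 0.688, -0.162, 0.689]
contact_force: [0.9, 0.0, 0.2]
grip_width: 1.002
```

Request:
drive_tool(motion=[[[0, -5, 3.5], [0.05, 0, 0]], [[0, -10, 7], [0.1, 0, 0]], [[0, -15, 10.8], [0.15, 0, 0]], [[0, -20, 14.5], [0.15, 0, 0]], [[0, -25, 18.2], [0.15, 0, 0]]])

```text
time_s: 2.45
position: [0.2897, 0.0246, 0.3617]
ee_rot: [0.214, 0.673, -0.213, 0.675]
contact_force: [2.1, -0.8, 0.2]
grip_width: 1.001
```

```bash
python3 - <<'E'
from h import *
s=readout.state(); print(s["time_s"],s["position"],s["joint_positions"].round(2)); print(*delta([.43,-.19,.23],Rt(Q[2]),s))
E
```

```text
2.45 [0.28968602 0.02460931 0.36166808] [-0.16 -0.23  1.71  0.    1.65 -1.11]
[13.2  -9.49 23.8 ] [ 0.001  0.002 -0.001]
```

Request:
drive_tool(motion=[[[0, -2, 5], [0, 0, 0]], [[0, -4, 10], [0, 0, 0]], [[3, -7, 15], [0, 0, 0]], [[8, -9, 20], [0, 0, 0]], [[13, -9.5, 23.8], [0, 0, 0]]], hand=5)

```text
time_s: 3.08
position: [0.4246, -0.1844, 0.2416]
ee_rot: [0.214, 0.673, -0.215, 0.675]
contact_force: [0.1, 0.6, 0.1]
grip_width: 0.584
```

Request:
drive_tool(motion=[[[0, 0, 0], [0, 0, 0]], [[0, 0, 0], [0, 0, 0]]])

```text
time_s: 3.32
position: [0.4234, -0.1818, 0.2427]
ee_rot: [0.214, 0.674, -0.213, 0.674]
contact_force: [0.1, 0.2, 0.6]
grip_width: 0.584
```

```bash
python3 - <<'E'
from h import *
import json
s=readout.state(); im=cams.get_image("wrist"); cv2.imwrite("pics/w1.png",im["color"])
print(s["time_s"],s["position"],s["qvel"].round(3))
T=camT(im,s); C=(T,im["K"],im["k1"])
M=model(-.04)
obs={}
for q in ["pocket_a0","pocket_b0","sand_1_mid","black_1_mid"]:
    obs[q]=[(np.round(d["location"],1).tolist(),round(d["confidence"],2)) for d in spotter.tip_of(q,"wrist")]; print(q,obs[q])
for k in M: print(k,proj(place(M[k],Q),*C).round(1))
np.savez("w1.npz",T=T,K=im["K"],k1=im["k1"])
E
```

```text
3.325 [ 0.42339922 -0.18175598  0.24267062] [ 0.012 -0.035 -0.014  0.    -0.004  0.   ]
pocket_a0 [([354.6, 187.1], 0.89), ([341.4, 264.7], 0.68), ([348.1, 229.1], 0.58), ([348.6, 228.4], 0.36)]
pocket_b0 [([193.4, 262.1], 0.88), ([190.5, 232.5], 0.8), ([190.8, 186.2], 0.63)]
sand_1_mid [([347.8, 228.1], 0.95)]
black_1_mid [([191.4, 230.3], 0.91), ([45.2, 44.6], 0.57), ([356.8, 188.7], 0.19)]
a0 [[351.9 186.3]]
a1 [[348.8 226.1]]
a2 [[345.9 262.6]]
b0 [[190.8 188.3]]
b1 [[194.6 228.7]]
b2 [[198.1 265.7]]
```

View pics/w1.png

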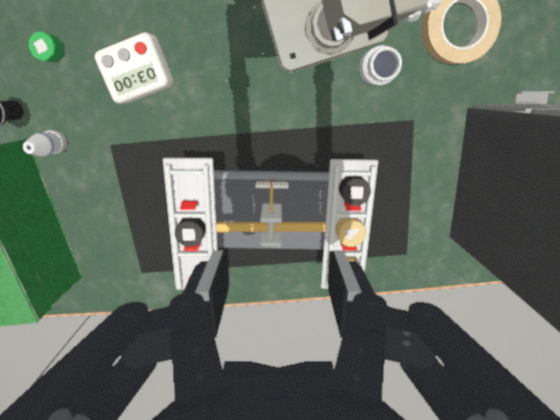

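Request:
drive_tool(motion=[[[0, 0.5, -2.5], [0, 0, 0]], [[0, 1, -5], [0, 0, 0]], [[0, 1, -5], [0, 0, 0]], [[0, 1, -5], [0, 0, 0]]])

```text
time_s: 4.08
position: [0.3892, -0.1455, 0.243]
ee_rot: [0.213, 0.673, -0.214, 0.675]
contact_force: [-0.7, -0.2, -0.6]
grip_width: 0.588
```

```bash
cat > look.py <<'E'
from h import *
import sys, pickle
tag=sys.argv[1]
s=readout.state(); im=cams.get_image("wrist"); cv2.imwrite(f"pics/{tag}.png",im["color"])
print(s["time_s"],s["position"],s["qvel"].round(3),s["contact_force"].round(1))
T=camT(im,s); C=(T,im["K"],im["k1"])
obs={}
for q in sys.argv[2:]:
    obs[q]=[(np.round(d["location"],1).tolist(),round(d["confidence"],2)) for d in spotter.tip_of(q,"wrist")]; print(q,obs[q])
pickle.dump((C,obs,s),open(tag+".pkl","wb"))
E
cat > fitw.py <<'E'
from h import *
import pickle,sys
def overlay(tag,C,q,tilt,scale=1.4,crop=(0,0,560,420)):
    im=cv2.imread(f"pics/{tag}.png"); x0,y0,x1,y1=crop
    im=cv2.resize(im[y0:y1,x0:x1],None,fx=scale,fy=scale,interpolation=cv2.INTER_CUBIC)
    c,s_=np.cos(tilt),np.sin(tilt)
    for sg in (1,-1):
        for hh,col in ((.008,(0,255,0)),):
            P=[]
            for dx,dy in ((-1,-1),(1,-1),(1,1),(-1,1)):
                yy=sg*.085+dy*.025; zz=hh
                P.append([dx*.077,yy*c-zz*s_,.066+yy*s_+zz*c])
            pr=(proj(place(P,q),*C)-[x0,y0])*scale
            cv2.polylines(im,[pr.round().astype(int)],True,col,1)
    M=model(tilt)
    for k in M:
        pr=(proj(place(M[k],q),*C)[0]-[x0,y0])*scale; cv2.drawMarker(im,tuple(pr.round().astype(int)),(255,0,255),cv2.MARKER_CROSS,8,1)
    cv2.imwrite(f"pics/{tag}o.png",im)
if __name__=="__main__":
    tag=sys.argv[1]; C,obs,s=pickle.load(open(tag+".pkl","rb")); tilt=float(sys.argv[2])
    def res(q):
        M=model(tilt);o=[]
        for p in "ab":
            ob=np.array([l for l,c in obs[f"pocket_{p}0"] if c>.5]); pr=proj(place([M[p+str(i)] for i in range(3)],q),*C)
            D=((pr[:,None]-ob[None])**2).sum(-1); r,c=linear_sum_assignment(D); o.append((pr[r]-ob[c]).ravel())
        return np.concatenate(o)
    f=least_squares(res,Q,loss="soft_l1"); print(f.x.round(4),f.fun.round(1))
    overlay(tag,C,f.x,tilt)
E
python3 look.py w2 pocket_a0 pocket_b0 sand_1_mid black_1_mid && python3 fitw.py w2 -0.04
```

```text
4.075 [ 0.38920108 -0.14545224  0.24299023] [-0.005  0.016 -0.007 -0.     0.001  0.   ] [-0.7 -0.2 -0.6]
pocket_a0 [([336.4, 267.6], 0.9), ([342.3, 232.1], 0.82), ([187.7, 269.7], 0.74), ([333.9, 302.2], 0.6), ([329.4, 300.1], 0.57)]
pocket_b0 [([186.9, 227.9], 0.64), ([189.9, 302.1], 0.61), ([183.4, 268.6], 0.57)]
sand_1_mid [([340.2, 268.5], 0.4)]
black_1_mid [([184.6, 268.4], 0.82), ([43.7, 86.3], 0.58)]
[ 0.4685 -0.2218 -0.6444] [-2.2  0.3 -0.1  0.6 -1.1 -1.1 -0.1  2.8  6.  -1.3  2.1 -1.3]
```

View pics/w2o.png

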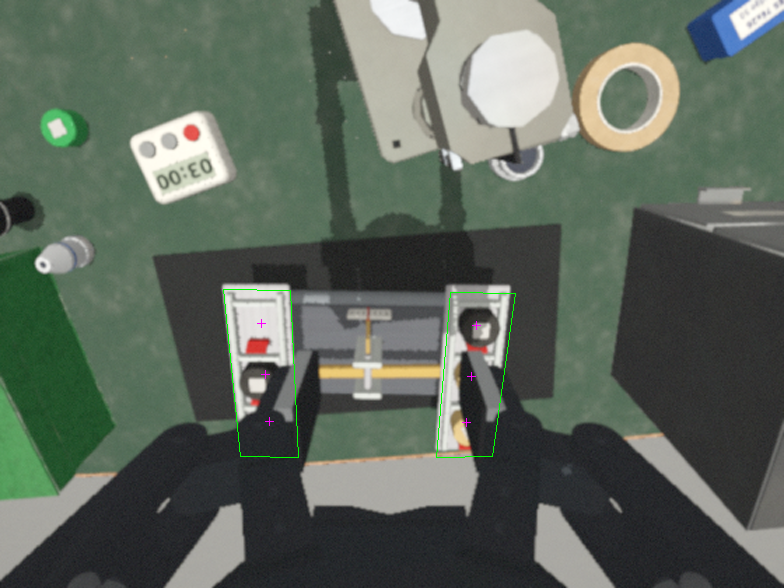

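Request:
drive_tool(motion=[[[0, -0.5, 4.5], [0, 0, 0]], [[0, -1, 9], [0, 0, 0]], [[0, -1, 10], [0, 0, 0]], [[0, -1, 10], [0, 0, 0]], [[0, -1, 10], [0, 0, 0]]])

```text
time_s: 4.95
position: [0.4634, -0.21, 0.2419]
ee_rot: [0.214, 0.675, -0.213, 0.674]
contact_force: [-0.1, 0.9, -0.7]
grip_width: 0.585
```

```bash
python3 look.py w3 pocket_a0 pocket_b0 sand_1_mid black_1_mid && python3 fitw.py w3 -0.04
```

```text
4.95 [ 0.46343344 -0.20999983  0.24193849] [ 0.002 -0.012  0.002  0.001 -0.003 -0.001] [-0.1  0.9 -0.7]
pocket_a0 [([355.1, 141.4], 0.87), ([347.7, 228.4], 0.84), ([353.9, 188.5], 0.83)]
pocket_b0 [([189.7, 228.1], 0.91), ([189.7, 186.8], 0.85), ([186.9, 138.0], 0.61)]
sand_1_mid [([351.8, 183.1], 0.93)]
black_1_mid [([185.8, 184.6], 0.97)]
[ 0.4679 -0.2217 -0.6365] [ 0.4  3.2 -2.6 -0.6 -0.4 -0.8 -0.   3.9  0.1 -0.5  2.9 -1.2]
```

View pics/w3o.png

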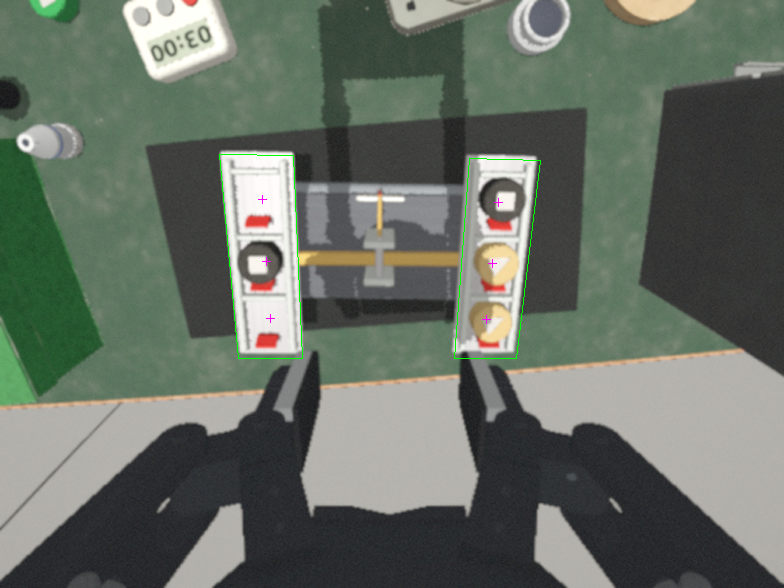

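```bash
python3 - <<'E'
import cv2,numpy as np
a=cv2.imread("pics/w3.png")
l=cv2.resize(a[100:262,150:220],None,fx=3.6,fy=3.6,interpolation=cv2.INTER_CUBIC)
r=cv2.resize(a[100:262,320:390],None,fx=3.6,fy=3.6,interpolation=cv2.INTER_CUBIC)
o=np.hstack([l,r])
for x in range(0,o.shape[1],36): cv2.line(o,(x,0),(x,5),(0,255,255),1)
for y in range(0,o.shape[0],36): cv2.line(o,(0,y),(5,y),(0,255,255),1)
cv2.imwrite("pics/w3z.png",o)
E
```

```text
(no output)
```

View pics/w3z.png

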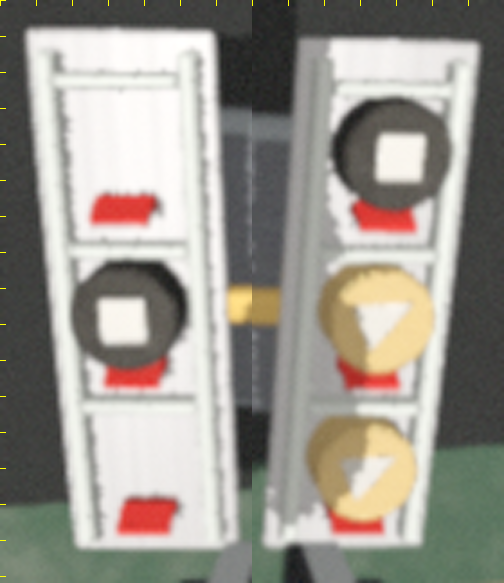

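```bash
cat > fitc.py <<'E'
from h import *
from fitw import overlay
import pickle
C,obs,s=pickle.load(open("w3.pkl","rb"))
L=lambda u,v:(150+u/3.6-.4,100+v/3.6-.4)
Rr=lambda u,v:(320+(u-252)/3.6-.4,100+v/3.6-.4)
ob=np.array([L(26,30),L(215,31),L(77,547),L(238,541),Rr(297,38),Rr(479,44),Rr(263,542),Rr(418,545)])
def pts(t):
    P=[]
    for sg in(-1,1):
        for dx,dy in((-1,-1),(-1,1),(1,-1),(1,1)):
            y=sg*.085+dy*.025; P.append([dx*.077,y*np.cos(t),.066+y*np.sin(t)])
    return P
for nm,f in (("3dof",lambda q:(proj(place(pts(-.04),q),*C)-ob).ravel()),("4dof",lambda q:(proj(place(pts(-.04),[*q[:4]]),*C)-ob).ravel())):
    r=least_squares(f,Q if nm=="3dof" else [*Q,0],loss="soft_l1"); print(nm,r.x.round(4)); print(r.fun.reshape(-1,2).round(1).tolist())
    if nm=="3dof": q=r.x
M=model(-.04)
for k in M: print(k,place(M[k],q)[0].round(4))
ring=np.array([[.015*np.cos(t),.015*np.sin(t),0] for t in np.linspace(0,2*np.pi,40)])
im=cv2.imread("pics/w3.png"); sc=3.6
im=cv2.resize(im[100:262,150:390],None,fx=3.3,fy=3.3,interpolation=cv2.INTER_CUBIC)
for k in ["a0","a1","a2","b1"]:
    for z in(.018,):
        pr=proj(place(ring+M[k]+[-.002,0,z],q),*C)
        cv2.polylines(im,[((pr-[150,100]+.4)*3.3).round().astype(int)],True,(0,255,0),1)
pr=proj(place(pts(-.04),q),*C)
for p in pr: cv2.drawMarker(im,tuple(((p-[150,100]+.4)*3.3).round().astype(int)),(255,0,255),cv2.MARKER_CROSS,10,1)
cv2.imwrite("pics/w3f.png",im)
E
python3 fitc.py
```

```text
3dof [ 0.4655 -0.2214 -0.6331]
[[0.6, -0.2], [-0.1, -0.0], [0.1, -0.7], [0.3, 1.1], [0.1, 0.1], [-0.8, -0.3], [-0.2, 0.6], [-0.1, -0.4]]
4dof [ 4.655e-01 -2.213e-01 -6.331e-01  6.000e-04]
[[0.4, -0.2], [-0.2, -0.1], [-0.0, -0.5], [0.2, 1.3], [0.3, 0.0], [-0.6, -0.4], [-0.2, 0.8], [0.0, -0.3]]
a0 [ 0.4787 -0.1257  0.0626]
a1 [ 0.5158 -0.1529  0.0626]
a2 [ 0.5528 -0.1801  0.0626]
b0 [ 0.3782 -0.2626  0.0694]
b1 [ 0.4153 -0.2898  0.0694]
b2 [ 0.4523 -0.317   0.0694]
```

View pics/w3f.png

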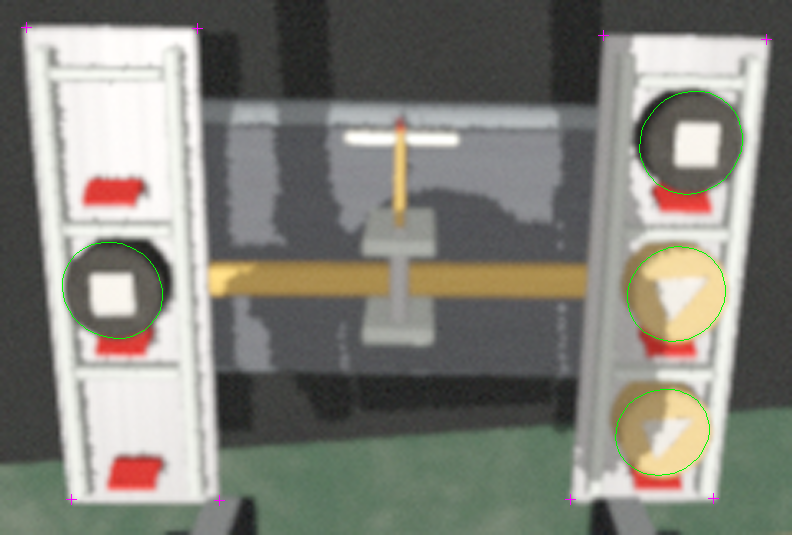

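```bash
sed -i 's/^Q=.*/Q=[0.4655,-0.2214,-0.6331]/' h.py; cat >> h.py <<'E'
def bal(x,y,z=0): 
    w=place([[x,y,z]],Q)[0]; return w
E
python3 - <<'E'
from h import *
s=readout.state()
for z in (.11,.0735): print(delta(bal(.044,.085*np.cos(.04),z),Rt(Q[2]),s))
E
```

```text
(array([13.26,  7.59,  5.32]), array([ 0.02,  0.  , -0.  ]))
(array([16.91,  7.59,  5.32]), array([ 0.02,  0.  , -0.  ]))
```

Request:
drive_tool(motion=[[[1, 3.5, 2.5], [0.01, 0, 0]], [[4, 7.6, 5.3], [0.02, 0, 0]], [[9, 7.6, 5.3], [0.02, 0, 0]], [[13, 7.6, 5.3], [0.02, 0, 0]], [[13, 7.6, 5.3], [0.02, 0, 0]]], hand=4.8)

```text
time_s: 5.82
position: [0.549, -0.1778, 0.1093]
ee_rot: [0.221, 0.675, -0.22, 0.669]
contact_force: [1.0, -0.7, 1.1]
grip_width: 0.561
```

Request:
drive_tool(motion=[[[0, 0, 0], [0, 0, 0]], [[0, 0, 0], [0, 0, 0]]])

```text
time_s: 6.08
position: [0.5529, -0.1799, 0.1145]
ee_rot: [0.22, 0.67, -0.221, 0.673]
contact_force: [-0.1, -0.8, -0.2]
grip_width: 0.562
```

```bash
python3 - <<'E'
from h import *
s=readout.state();print(s["position"],s["contact_force"])
for z in (.11,.0735): print(delta(bal(.044,.085,z),Rt(Q[2]),s))
im=cams.get_image("wrist"); cv2.imwrite("pics/w4.png",im["color"]); print(spotter.tip_of("sand_1_mid","wrist"))
T=camT(im,s)
print(proj([bal(.044,.085,.0806)],T,im["K"],im["k1"]))
E
```

```text
[ 0.55289046 -0.1799359   0.11450185] [-0.06042822 -0.78668121 -0.23249003]
(array([ 0.45, -0.01, -0.19]), array([-0.001,  0.004, -0.001]))
(array([ 4.1 , -0.02, -0.21]), array([-0.001,  0.004, -0.001]))
[{'location': [278.7, 155.1], 'confidence': 0.76}]
[[278.02515526 232.43436488]]
```

View pics/w4.png

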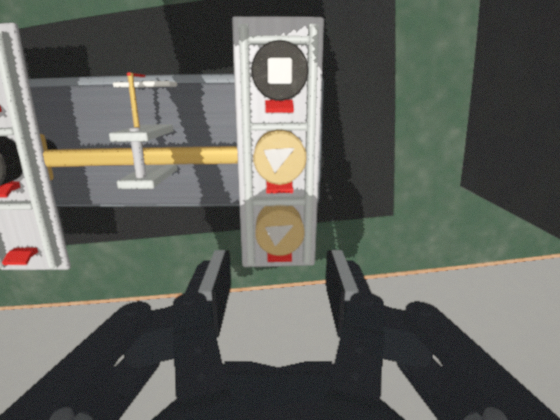

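Request:
drive_tool(motion=[[[1.5, 0.05, -0.15], [0, 0, 0]], [[3, 0.05, -0.15], [0, 0, 0]], [[4, 0.05, -0.15], [0, 0, 0]], [[4, 0.05, -0.15], [0, 0, 0]], [[4, 0.05, -0.15], [0, 0, 0]]])

```text
time_s: 6.8
position: [0.5508, -0.1781, 0.0721]
ee_rot: [0.22, 0.672, -0.22, 0.672]
contact_force: [-0.3, 0.2, 0.3]
grip_width: 0.563
```

Request:
drive_tool(motion=[[[-0.15, 0, 0], [0, 0, 0]], [[-0.15, 0, 0], [0, 0, 0]]], hand=4)

```text
time_s: 7.05
position: [0.551, -0.1781, 0.0742]
ee_rot: [0.22, 0.671, -0.22, 0.672]
contact_force: [-0.1, -0.9, -0.8]
grip_width: 0.468
```

Request:
drive_tool(motion=[[[0, 0, 0], [0, 0, 0]], [[0, 0, 0], [0, 0, 0]], [[0, 0, 0], [0, 0, 0]]], hand=2.4)

```text
time_s: 7.42
position: [0.5509, -0.178, 0.0741]
ee_rot: [0.22, 0.672, -0.22, 0.672]
contact_force: [0.2, 0.7, 1.6]
grip_width: 0.315
```

```bash
python3 look.py w5
```

```text
7.425 [ 0.55093241 -0.17799008  0.0740654 ] [ 0.     0.002  0.001  0.001 -0.     0.001] [0.2 0.7 1.6]
```

View pics/w5.png

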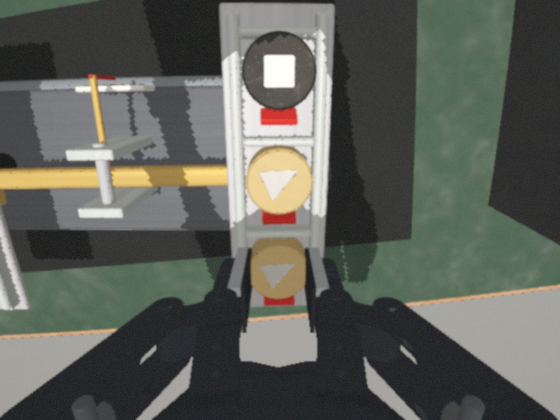

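```bash
python3 - <<'E'
from h import *
import pickle
C,_,s=pickle.load(open("w5.pkl","rb"))
W=np.eye(4);W[:3,:3]=R.from_quat(s["ee_rot"]).as_matrix();W[:3,3]=s["position"]
for z in(-.011,0,.011):
  for x in (0,-.03): print(x,z,[proj((W@[x,y,z,1])[:3],*C)[0].round(1).tolist() for y in(-.015,.015)])
im=cv2.imread("pics/w5.png")
ring=np.array([[.015*np.cos(t),.015*np.sin(t),0] for t in np.linspace(0,2*np.pi,40)])
c=im[150:340,180:380]
c=cv2.resize(c,None,fx=3.5,fy=3.5,interpolation=cv2.INTER_CUBIC)
pr=proj(ring+bal(.044,.085,.0806),*C); cv2.polylines(c,[((pr-[180,150]+.4)*3.5).round().astype(int)],True,(0,255,0),1)
cv2.imwrite("pics/w5z.png",c)
print(readout.state()["grip_width"])
E
```

```text
0 -0.011 [[248.5, 244.4], [308.4, 244.3]]
-0.03 -0.011 [[242.2, 277.2], [315.0, 277.2]]
0 0 [[249.2, 263.7], [307.7, 263.6]]
-0.03 0 [[243.2, 299.6], [313.9, 299.6]]
0 0.011 [[249.8, 282.1], [307.0, 282.0]]
-0.03 0.011 [[244.2, 320.7], [312.9, 320.6]]
0.30258023893125485
```

View pics/w5z.png

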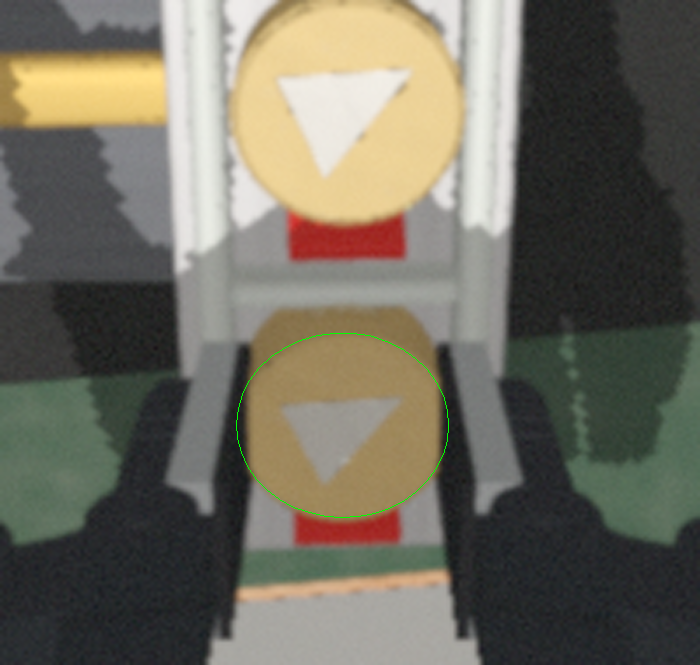

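Request:
drive_tool(motion=[[[0, 0, 0], [0, 0, 0]]])

```text
time_s: 7.6
position: [0.5509, -0.178, 0.074]
ee_rot: [0.22, 0.672, -0.22, 0.672]
contact_force: [-0.1, 0.3, 2.7]
grip_width: 0.306
```

```bash
python3 - <<'E'
from h import *
print(readout.state()["grip_width"],readout.state()["contact_force"],readout.state()["position"])
im=cams.get_image("wrist")["color"]; cv2.imwrite("pics/w6z.png",cv2.resize(im[150:340,180:380],None,fx=3.5,fy=3.5,interpolation=cv2.INTER_CUBIC))
print(readout.state()["grip_width"])
E
```

```text
0.3060896203785167 [-0.13996888  0.28828942  2.74117273] [ 0.5509145  -0.17798426  0.07395349]
0.3078961966504494
```

View pics/w6z.png

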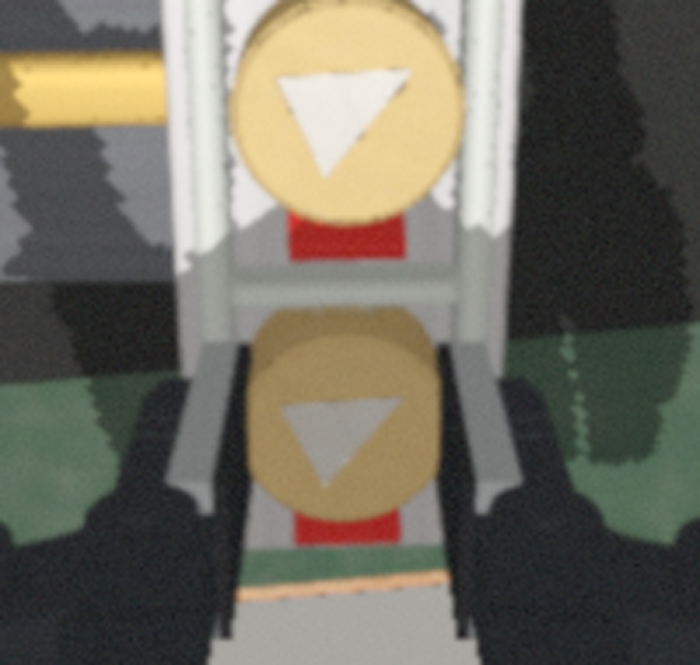

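Request:
drive_tool(motion=[[[-0.2, 0, 0], [0, 0, 0]], [[-0.4, 0, 0], [0, 0, 0]], [[-0.6, 0, 0], [0, 0, 0]], [[-0.6, 0, 0], [0, 0, 0]]])

```text
time_s: 8.15
position: [0.5507, -0.178, 0.0797]
ee_rot: [0.22, 0.672, -0.22, 0.672]
contact_force: [2.0, -1.1, -2.3]
grip_width: 0.311
```

Request:
drive_tool(motion=[[[-0.15, 0, 0], [0, 0, 0]], [[-0.3, 0, 0], [0, 0, 0]], [[-0.4, 0, 0], [0, 0, 0]], [[-0.4, 0, 0], [0, 0, 0]]])

```text
time_s: 8.65
position: [0.5505, -0.178, 0.0834]
ee_rot: [0.22, 0.672, -0.22, 0.672]
contact_force: [2.2, -0.7, -4.0]
grip_width: 0.307
```

Request:
drive_tool(motion=[[[-0.1, 0, 0], [0, 0, 0]], [[-0.2, 0, 0], [0, 0, 0]], [[-0.2, 0, 0], [0, 0, 0]]])

```text
time_s: 9.02
position: [0.5505, -0.178, 0.0856]
ee_rot: [0.22, 0.672, -0.22, 0.672]
contact_force: [3.0, -2.5, -3.8]
grip_width: 0.317
```

```bash
python3 - <<'E'
from h import *
for n in ("wrist","side"):
    im=cams.get_image(n)["color"]; cv2.imwrite(f"pics/{n}7.png",cv2.resize(im[150:340,180:380] if n=="wrist" else im[150:310,290:450],None,fx=3.5,fy=3.5,interpolation=cv2.INTER_CUBIC))
E
```

```text
(no output)
```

View pics/wrist7.png

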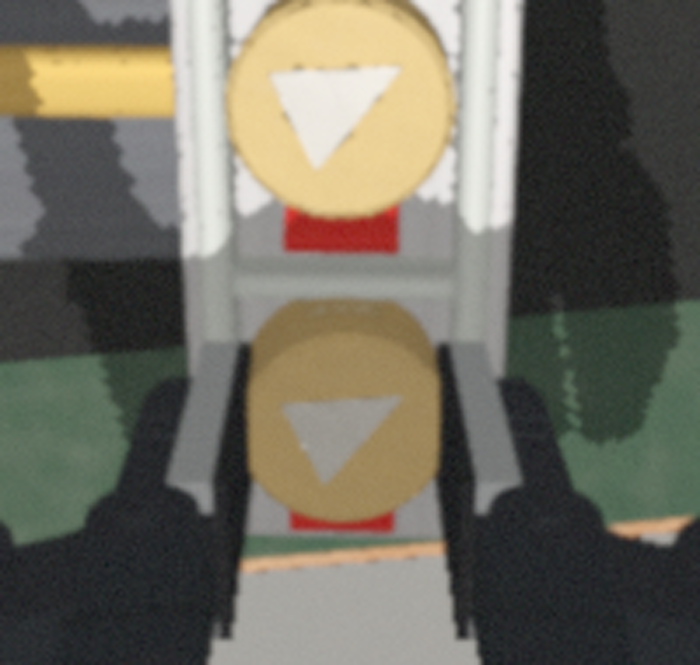

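View pics/side7.png

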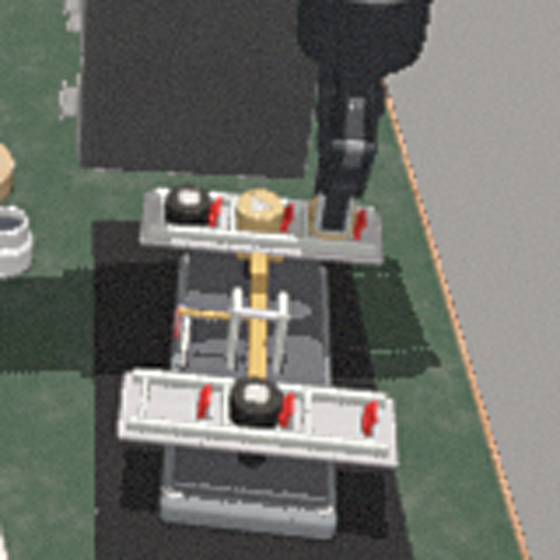

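Request:
drive_tool(motion=[[[-0.2, 0, 0], [0, 0, 0]], [[-0.4, 0, 0], [0, 0, 0]], [[-0.4, 0, 0], [0, 0, 0]]])

```text
time_s: 9.5
position: [0.5504, -0.1776, 0.0902]
ee_rot: [0.22, 0.672, -0.22, 0.672]
contact_force: [-0.0, -0.6, -0.9]
grip_width: 0.304
```

Request:
drive_tool(motion=[[[-0.2, 0, 0], [0, 0, 0]], [[-0.4, 0, 0], [0, 0, 0]], [[-0.6, 0, 0], [0, 0, 0]], [[-0.6, 0, 0], [0, 0, 0]]])

```text
time_s: 10.0
position: [0.5507, -0.178, 0.0959]
ee_rot: [0.22, 0.672, -0.22, 0.672]
contact_force: [0.5, 0.7, -0.3]
grip_width: 0.308
```

Request:
drive_tool(motion=[[[-2, 0, 0], [0, 0, 0]], [[-5, 0, 0], [0, 0, 0]], [[-5, -5, 0], [0, 0, 0]], [[-5, -10, 0], [0, 0, 0]], [[-5, -14, 0], [0, 0, 0]]])

```text
time_s: 10.62
position: [0.4666, -0.2919, 0.1457]
ee_rot: [0.22, 0.672, -0.22, 0.672]
contact_force: [0.1, -0.2, -1.3]
grip_width: 0.311
```

Request:
drive_tool(motion=[[[0, -3, 0], [0, 0, 0]], [[0, -3, 0], [0, 0, 0]], [[0, -3, 0], [0, 0, 0]]])

```text
time_s: 11.0
position: [0.4501, -0.3145, 0.1456]
ee_rot: [0.221, 0.672, -0.22, 0.672]
contact_force: [-0.8, 0.3, -0.9]
grip_width: 0.308
```

```bash
python3 look.py w8 pocket_b0 sand_1_mid; python3 - <<'E'
from h import *
import pickle
C,_,s=pickle.load(open("w8.pkl","rb"))
im=cv2.imread("pics/w8.png"); c=cv2.resize(im[40:420,120:440],None,fx=1.55*1,fy=1.55,interpolation=cv2.INTER_CUBIC)
M=model(-.04)
for k in ["b0","b1","b2"]:
    x,y,z=M[k]
    sq=[[x+dx*.01625,y+dy*.01625,z] for dx,dy in((-1,-1),(1,-1),(1,1),(-1,1))]
    pr=proj(place(sq,Q),*C); cv2.polylines(c,[((pr-[120,40]+.4)*1.55).round().astype(int)],True,(0,255,0),1)
cv2.imwrite("pics/w8z.png",c)
print(delta(bal(.0445,-.085,.11),Rt(Q[2]),s))
E
```

```text
11.0 [ 0.4501171  -0.31449803  0.14558831] [ 0.017 -0.001 -0.001 -0.001 -0.    -0.001] [-0.8  0.3 -0.9]
pocket_b0 [([279.6, 81.9], 0.84), ([276.0, 216.6], 0.64)]
sand_1_mid [([517.6, 153.2], 0.69)]
(array([ 3.56, -0.09,  0.18]), array([-0.001, -0.   , -0.001]))
```

View pics/w8z.png

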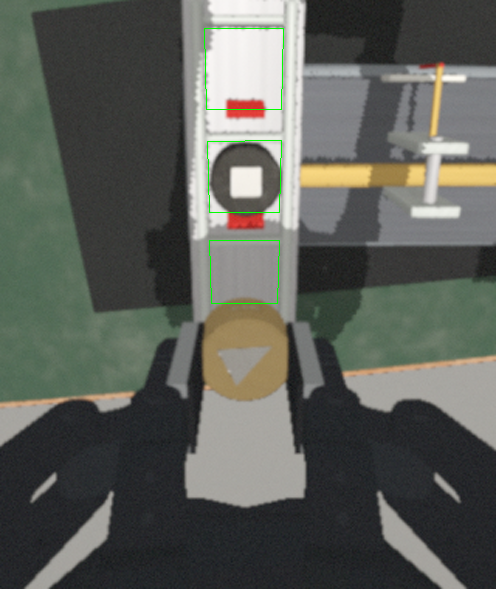

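```bash
python3 - <<'E'
from h import *
Rm=R.from_euler('z',Q[2]).as_matrix()
g=Rm.T@(np.array([.55092,-.17798,.0741])-[Q[0],Q[1],0]); print(g)
s=readout.state(); 
print(delta(bal(g[0]+.0005,g[1]-.17,.1),Rt(Q[2]),s), s["position"])
E
```

```text
[0.04317607 0.08554356 0.0741    ]
(array([ 4.56, -0.09,  0.1 ]), array([ 0.001, -0.   , -0.   ])) [ 0.45046432 -0.31403312  0.14558745]
```

Request:
drive_tool(motion=[[[2, -0.1, 0.1], [0, 0, 0]], [[3.5, -0.1, 0.1], [0, 0, 0]], [[4.4, -0.1, 0.1], [0, 0, 0]], [[4.4, -0.1, 0.1], [0, 0, 0]], [[4.4, -0.1, 0.1], [0, 0, 0]]])

```text
time_s: 11.78
position: [0.4505, -0.3165, 0.102]
ee_rot: [0.22, 0.672, -0.22, 0.672]
contact_force: [0.3, 0.8, -1.4]
grip_width: 0.307
```

```bash
cat > st.py <<'E'
from h import *
s=readout.state(); Rm=R.from_euler('z',Q[2]).as_matrix()
print("t",round(s["time_s"],2),"bal",(Rm.T@(s["position"]-[Q[0],Q[1],0])*1000).round(2),"F",s["contact_force"].round(1),"g",round(s["grip_width"],3),delta(bal(.0437,-.0845,s["position"][2]),Rt(Q[2]),s))
E
python3 st.py
```

```text
t 11.78 bal [ 44.19 -85.55 101.99] F [ 0.3  0.8 -1.4] g 0.307 (array([-0.  ,  0.11, -0.05]), array([-0.001,  0.001, -0.   ]))
```

Request:
drive_tool(motion=[[[0.3, 0.06, -0.05], [0, 0, 0]], [[0.6, 0.06, -0.05], [0, 0, 0]], [[0.6, 0.06, -0.05], [0, 0, 0]]])

```text
time_s: 12.15
position: [0.4499, -0.3154, 0.0955]
ee_rot: [0.22, 0.672, -0.22, 0.672]
contact_force: [-0.2, 0.1, -0.5]
grip_width: 0.308
```

Request:
drive_tool(motion=[[[0.2, 0, 0], [0, 0, 0]], [[0.4, 0, 0], [0, 0, 0]], [[0.4, 0, 0], [0, 0, 0]]])

```text
time_s: 12.52
position: [0.4499, -0.3154, 0.0914]
ee_rot: [0.22, 0.672, -0.22, 0.672]
contact_force: [0.1, -0.4, -0.9]
grip_width: 0.309
```

```bash
python3 st.py; python3 look.py w9
```

```text
t 12.53 bal [ 43.08 -85.    91.41] F [ 0.1 -0.4 -0.9] g 0.309 (array([-0.  ,  0.05,  0.06]), array([-0.001, -0.001, -0.   ]))
12.525 [ 0.4499443  -0.31541652  0.09140511] [ 0.001 -0.004 -0.004 -0.     0.002  0.001] [ 0.1 -0.4 -0.9]
```

View pics/w9.png

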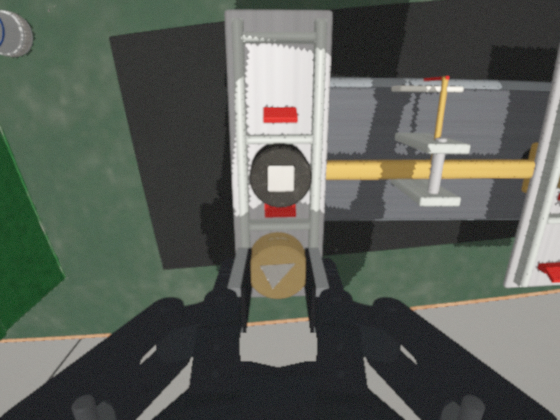

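Request:
drive_tool(motion=[[[0.15, 0, 0.03], [0, 0, 0]], [[0.3, 0, 0.03], [0, 0, 0]], [[0.3, 0, 0.03], [0, 0, 0]]])

```text
time_s: 12.95
position: [0.4502, -0.3156, 0.0885]
ee_rot: [0.22, 0.672, -0.22, 0.672]
contact_force: [0.9, 0.1, 0.0]
grip_width: 0.306
```

Request:
drive_tool(motion=[[[0.15, 0, 0], [0, 0, 0]], [[0.3, 0, 0], [0, 0, 0]], [[0.3, 0, 0], [0, 0, 0]]])

```text
time_s: 13.32
position: [0.4502, -0.3156, 0.0855]
ee_rot: [0.22, 0.672, -0.22, 0.672]
contact_force: [-0.9, -0.4, -0.3]
grip_width: 0.306
```

```bash
python3 st.py
```

```text
t 13.32 bal [ 43.44 -84.99  85.51] F [-0.9 -0.4 -0.3] g 0.306 (array([-0.  ,  0.05,  0.03]), array([-0.001, -0.   , -0.   ]))
```

Request:
drive_tool(motion=[[[0.15, 0, 0], [0, 0, 0]], [[0.3, 0, 0], [0, 0, 0]], [[0.3, 0, 0], [0, 0, 0]]])

```text
time_s: 13.7
position: [0.4502, -0.3156, 0.0825]
ee_rot: [0.22, 0.672, -0.22, 0.672]
contact_force: [-1.6, -0.7, 0.6]
grip_width: 0.311
```

Request:
drive_tool(motion=[[[0.1, 0, 0], [0, 0, 0]], [[0.2, 0, 0], [0, 0, 0]], [[0.2, 0, 0], [0, 0, 0]]])

```text
time_s: 14.08
position: [0.4503, -0.3155, 0.0805]
ee_rot: [0.22, 0.672, -0.22, 0.672]
contact_force: [-1.7, 0.4, 0.2]
grip_width: 0.309
```

Request:
drive_tool(motion=[[[0.1, 0, 0], [0, 0, 0]], [[0.2, 0, 0], [0, 0, 0]], [[0.2, 0, 0], [0, 0, 0]]])

```text
time_s: 14.45
position: [0.4504, -0.3156, 0.0787]
ee_rot: [0.22, 0.672, -0.22, 0.672]
contact_force: [-1.1, 0.8, 2.0]
grip_width: 0.309
```

```bash
python3 st.py
```

```text
t 14.45 bal [ 43.56 -84.93  78.69] F [-1.1  0.8  2. ] g 0.309 (array([0.  , 0.04, 0.01]), array([-0.001,  0.   , -0.   ]))
```

Force begins to build; continue in 1 mm steps.

Request:
drive_tool(motion=[[[0.1, 0, 0], [0, 0, 0]], [[0.2, 0, 0], [0, 0, 0]], [[0.2, 0, 0], [0, 0, 0]]])

```text
time_s: 14.82
position: [0.4503, -0.3157, 0.0766]
ee_rot: [0.22, 0.672, -0.22, 0.672]
contact_force: [-1.2, 0.7, 2.5]
grip_width: 0.309
```

Request:
drive_tool(motion=[[[0.1, 0, 0], [0, 0, 0]], [[0.1, 0, 0], [0, 0, 0]]])

```text
time_s: 15.08
position: [0.4503, -0.3157, 0.0756]
ee_rot: [0.22, 0.672, -0.22, 0.672]
contact_force: [-1.0, 0.4, 1.4]
grip_width: 0.308
```

Request:
drive_tool(motion=[[[0.1, 0, 0], [0, 0, 0]], [[0.1, 0, 0], [0, 0, 0]]])

```text
time_s: 15.32
position: [0.4504, -0.3157, 0.0748]
ee_rot: [0.22, 0.672, -0.22, 0.672]
contact_force: [-1.2, 0.8, 3.8]
grip_width: 0.311
```

```bash
python3 st.py
```

```text
t 15.32 bal [ 43.59 -85.01  74.76] F [-1.2  0.8  3.8] g 0.311 (array([0.  , 0.05, 0.01]), array([-0.001,  0.   , -0.   ]))
```

Request:
drive_tool(motion=[[[0.1, 0, 0], [0, 0, 0]], [[0.1, 0, 0], [0, 0, 0]]])

```text
time_s: 15.58
position: [0.4504, -0.3158, 0.0741]
ee_rot: [0.22, 0.672, -0.22, 0.672]
contact_force: [-1.3, 2.4, 7.0]
grip_width: 0.309
```

Request:
drive_tool(motion=[[[0.1, 0, 0], [0, 0, 0]], [[0.1, 0, 0], [0, 0, 0]]])

```text
time_s: 15.82
position: [0.4504, -0.3158, 0.0735]
ee_rot: [0.22, 0.672, -0.22, 0.672]
contact_force: [-2.5, 1.8, 8.9]
grip_width: 0.307
```

```bash
python3 - <<'E'
from h import *
for n in ("wrist","side"):
    im=cams.get_image(n)["color"]; cv2.imwrite(f"pics/{n}10.png",cv2.resize(im[120:340,160:400] if n=="wrist" else im[150:310,290:450],None,fx=3,fy=3,interpolation=cv2.INTER_CUBIC))
E
python3 st.py
```

```text
t 15.93 bal [ 43.67 -85.03  73.54] F [-3.3  1.9  8.5] g 0.307 (array([0.  , 0.05, 0.  ]), array([-0.001,  0.001,  0.   ]))
```

View pics/wrist10.png

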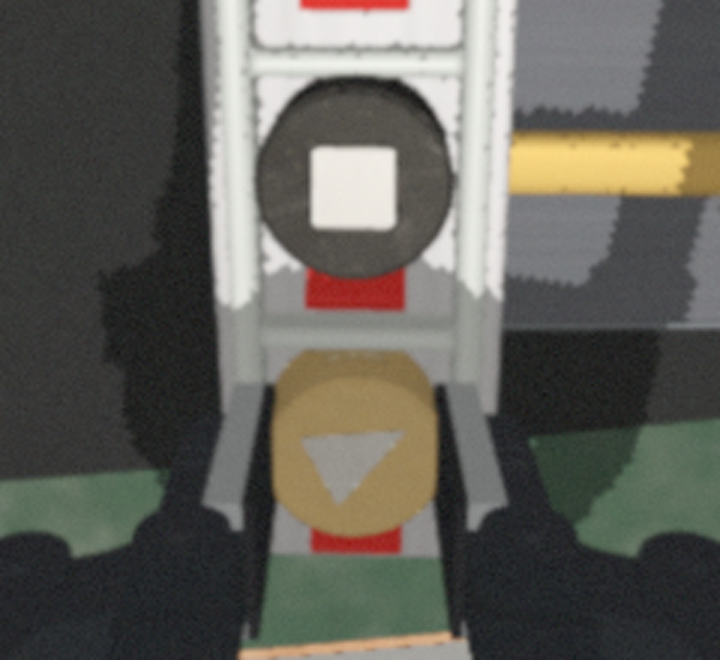

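View pics/side10.png

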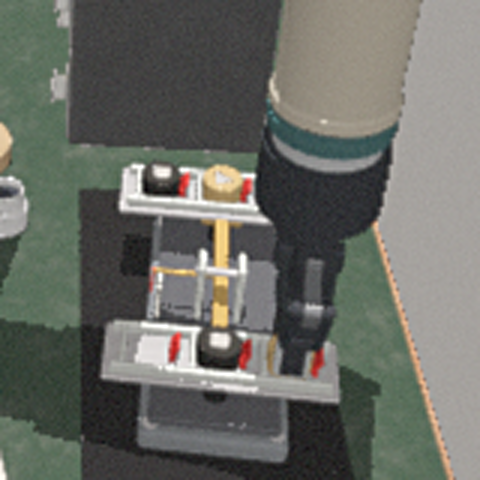

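Request:
drive_tool(motion=[[[0.1, 0, 0], [0, 0, 0]], [[0.1, 0, 0], [0, 0, 0]]])

```text
time_s: 16.18
position: [0.4504, -0.3158, 0.0729]
ee_rot: [0.22, 0.672, -0.22, 0.672]
contact_force: [-2.5, 2.1, 11.6]
grip_width: 0.309
```

Request:
drive_tool(motion=[[[0.1, 0, 0], [0, 0, 0]], [[0.1, 0, 0], [0, 0, 0]]])

```text
time_s: 16.42
position: [0.4504, -0.3158, 0.0723]
ee_rot: [0.22, 0.672, -0.22, 0.672]
contact_force: [-3.2, 2.7, 14.0]
grip_width: 0.311
```

Request:
drive_tool(motion=[[[0.1, 0, 0], [0, 0, 0]], [[0.1, 0, 0], [0, 0, 0]]])

```text
time_s: 16.68
position: [0.4505, -0.3159, 0.0718]
ee_rot: [0.22, 0.671, -0.221, 0.672]
contact_force: [-3.6, 3.2, 16.8]
grip_width: 0.309
```

Request:
drive_tool(motion=[[[0.1, 0, 0], [0, 0, 0]], [[0.1, 0, 0], [0, 0, 0]]])

```text
time_s: 16.92
position: [0.4505, -0.3159, 0.0711]
ee_rot: [0.22, 0.671, -0.221, 0.672]
contact_force: [-5.5, 3.4, 19.4]
grip_width: 0.306
```

```bash
python3 - <<'E'
from h import *
im=cams.get_image("wrist")["color"]; cv2.imwrite("pics/w11.png",cv2.resize(im[120:340,160:400],None,fx=3,fy=3,interpolation=cv2.INTER_CUBIC))
E
python3 st.py
```

```text
t 16.98 bal [ 43.84 -85.07  71.18] F [-4.4  3.6 18.8] g 0.313 (array([-0.  ,  0.06, -0.01]), array([-0.001,  0.002,  0.   ]))
```

View pics/w11.png

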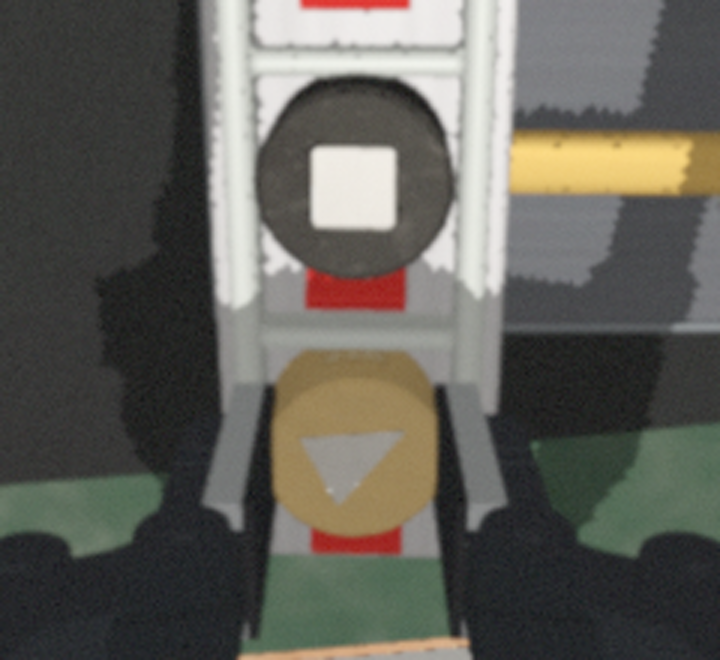

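Request:
drive_tool(motion=[[[-0.15, 0, 0], [0, 0, 0]], [[-0.3, 0, 0], [0, 0, 0]], [[-0.3, 0, 0], [0, 0, 0]]])

```text
time_s: 17.35
position: [0.4504, -0.3159, 0.073]
ee_rot: [0.22, 0.672, -0.22, 0.672]
contact_force: [-3.7, 1.7, 11.5]
grip_width: 0.308
```

Request:
drive_tool(motion=[[[0, 0, 0], [0, 0, 0]], [[0, 0, 0], [0, 0, 0]], [[0, 0, 0], [0, 0, 0]]], hand=4.6)

```text
time_s: 17.73
position: [0.4504, -0.3157, 0.0712]
ee_rot: [0.221, 0.672, -0.22, 0.672]
contact_force: [-0.4, 0.1, 0.0]
grip_width: 0.537
```

Request:
drive_tool(motion=[[[-3, 0, 0], [0, 0, 0]], [[-8, 0, 0], [0, 0, 0]], [[-13, 0, 0], [0, 0, 0]], [[-16, 3, 0], [0, 0, 0]], [[-16, 8, 0], [0, 0, 0]]])

```text
time_s: 18.35
position: [0.4994, -0.2527, 0.2347]
ee_rot: [0.221, 0.669, -0.222, 0.674]
contact_force: [0.4, 0.6, -1.0]
grip_width: 0.539
```

Request:
drive_tool(motion=[[[0, 0, 0], [0, 0, 0]], [[0, 0, 0], [0, 0, 0]], [[0, 0, 0], [0, 0, 0]]])

```text
time_s: 18.73
position: [0.4971, -0.2519, 0.2311]
ee_rot: [0.221, 0.672, -0.221, 0.671]
contact_force: [0.2, -0.4, -0.3]
grip_width: 0.541
```

```bash
python3 look.py w12; python3 - <<'E'
from h import *
import pickle
C,_,s=pickle.load(open("w12.pkl","rb"))
im=cv2.imread("pics/w12.png"); c=cv2.resize(im[80:280,130:400],None,fx=2.9,fy=2.9,interpolation=cv2.INTER_CUBIC)
ring=np.array([[.015*np.cos(t),.015*np.sin(t),0] for t in np.linspace(0,2*np.pi,40)])
M=model(0)
for k in ["a0","a1","b1","b2"]:
    pr=proj(place(ring+M[k]+[-.002,0,.018],Q),*C); cv2.polylines(c,[((pr-[130,80]+.4)*2.9).round().astype(int)],True,(0,255,0),1)
cv2.imwrite("pics/w12z.png",c)
im=cams.get_image("side")["color"]; cv2.imwrite("pics/side12.png",cv2.resize(im[180:320,290:440],None,fx=4,fy=4,interpolation=cv2.INTER_CUBIC))
E
```

```text
18.725 [ 0.49707244 -0.25187429  0.2310709 ] [-0.008 -0.003 -0.002  0.004  0.002  0.001] [ 0.2 -0.4 -0.3]
```

View pics/w12z.png

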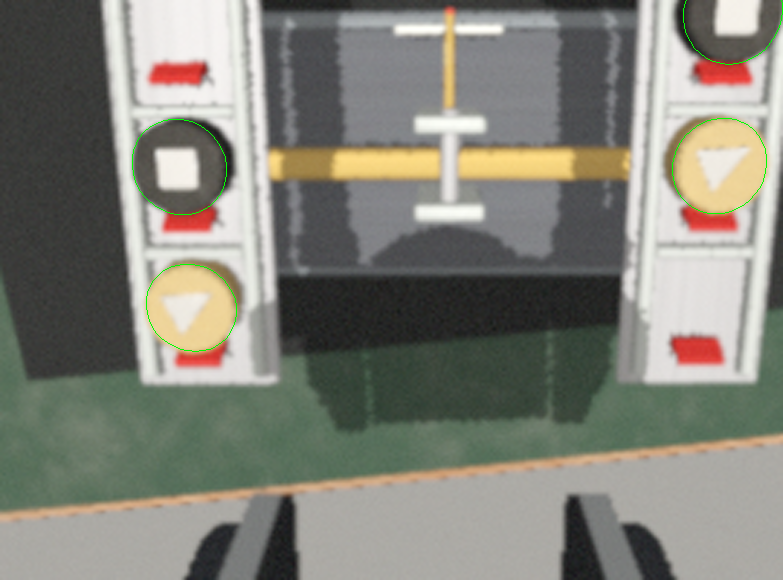

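View pics/side12.png

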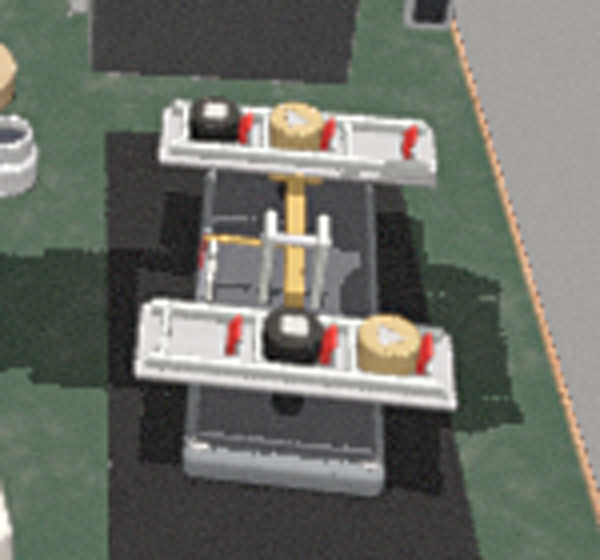

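```bash
python3 - <<'E'
from h import *
s=readout.state(); print(delta(bal(.044,-.085,.095),Rt(Q[2]),s))
E
```

```text
(array([13.63, -7.9 ,  0.06]), array([-0.002, -0.001,  0.   ]))
```

Request:
drive_tool(motion=[[[2, -4, 0], [0, 0, 0]], [[6, -7.9, 0], [0, 0, 0]], [[10, -7.9, 0], [0, 0, 0]], [[12.5, -7.9, 0], [0, 0, 0]], [[13.3, -7.9, 0], [0, 0, 0]]], hand=0)

```text
time_s: 19.45
position: [0.4496, -0.3148, 0.097]
ee_rot: [0.221, 0.673, -0.22, 0.671]
contact_force: [-0.1, 0.3, -0.2]
grip_width: 0.0
```

Request:
drive_tool(motion=[[[0, 0, 0], [0, 0, 0]], [[0, 0, 0], [0, 0, 0]], [[0, 0, 0], [0, 0, 0]]])

```text
time_s: 19.82
position: [0.4516, -0.3154, 0.0998]
ee_rot: [0.22, 0.671, -0.221, 0.673]
contact_force: [0.4, -0.1, -0.4]
grip_width: -0.001
```

```bash
python3 st.py
```

```text
t 19.82 bal [ 44.38 -83.99  99.81] F [ 0.4 -0.1 -0.4] g -0.001 (array([-0.  , -0.05, -0.07]), array([-0.   ,  0.002,  0.   ]))
```

Request:
drive_tool(motion=[[[0.6, -0.1, 0], [0, 0, 0]], [[1.2, -0.1, 0], [0, 0, 0]], [[1.4, -0.1, 0], [0, 0, 0]], [[1.4, -0.1, 0], [0, 0, 0]]])

```text
time_s: 20.32
position: [0.4502, -0.3155, 0.0843]
ee_rot: [0.221, 0.672, -0.22, 0.672]
contact_force: [-0.1, 0.0, 0.2]
grip_width: 0.003
```

Request:
drive_tool(motion=[[[0.15, 0, 0], [0, 0, 0]], [[0.3, 0, 0], [0, 0, 0]], [[0.4, 0, 0], [0, 0, 0]], [[0.4, 0, 0], [0, 0, 0]]])

```text
time_s: 20.82
position: [0.4503, -0.3162, 0.0819]
ee_rot: [0.22, 0.672, -0.221, 0.672]
contact_force: [-1.4, 0.5, 7.8]
grip_width: 0.001
```

Request:
drive_tool(motion=[[[0.1, 0, 0], [0, 0, 0]], [[0.1, 0, 0], [0, 0, 0]]])

```text
time_s: 21.08
position: [0.4503, -0.3162, 0.0813]
ee_rot: [0.22, 0.672, -0.221, 0.672]
contact_force: [-2.5, 1.8, 10.7]
grip_width: -0.001
```

Request:
drive_tool(motion=[[[0.1, 0, 0], [0, 0, 0]], [[0.1, 0, 0], [0, 0, 0]]])

```text
time_s: 21.32
position: [0.4503, -0.3162, 0.0807]
ee_rot: [0.22, 0.672, -0.221, 0.672]
contact_force: [-3.9, 1.7, 13.4]
grip_width: 0.001
```

Request:
drive_tool(motion=[[[0.1, 0, 0], [0, 0, 0]], [[0.1, 0, 0], [0, 0, 0]]])

```text
time_s: 21.58
position: [0.4503, -0.3163, 0.0801]
ee_rot: [0.22, 0.671, -0.221, 0.672]
contact_force: [-4.8, 1.3, 16.4]
grip_width: -0.001
```

Request:
drive_tool(motion=[[[0.1, 0, 0], [0, 0, 0]], [[0.1, 0, 0], [0, 0, 0]]])

```text
time_s: 21.82
position: [0.4503, -0.3163, 0.0796]
ee_rot: [0.22, 0.671, -0.221, 0.672]
contact_force: [-4.2, 2.0, 18.4]
grip_width: -0.003
```

Request:
drive_tool(motion=[[[-0.6, 0, 0], [0, 0, 0]], [[-2, 0, 0], [0, 0, 0]], [[-2, 0, -2.5], [0, 0, 0]], [[-2, 0, -4.6], [0, 0, 0]], [[-2, 0, -4.6], [0, 0, 0]]])

```text
time_s: 22.45
position: [0.4124, -0.2875, 0.0968]
ee_rot: [0.221, 0.672, -0.22, 0.672]
contact_force: [0.6, 0.0, 0.1]
grip_width: -0.001
```

Request:
drive_tool(motion=[[[0, 0, 0], [0, 0, 0]], [[0.5, 0, 0], [0, 0, 0]], [[0.8, 0, 0], [0, 0, 0]], [[0.8, 0, 0], [0, 0, 0]]])

```text
time_s: 22.95
position: [0.4132, -0.2884, 0.088]
ee_rot: [0.221, 0.672, -0.22, 0.672]
contact_force: [0.5, 0.3, -0.5]
grip_width: 0.001
```

```bash
python3 st.py
```

```text
t 22.95 bal [ -2.52 -84.96  88.04] F [ 0.5  0.3 -0.5] g 0.001 (array([-0.01,  0.05,  4.62]), array([-0.001, -0.001, -0.   ]))
```

Request:
drive_tool(motion=[[[0.2, 0, 0], [0, 0, 0]], [[0.4, 0, 0], [0, 0, 0]], [[0.6, 0, 0], [0, 0, 0]], [[0.6, 0, 0], [0, 0, 0]], [[0.6, 0, 0], [0, 0, 0]]])

```text
time_s: 23.58
position: [0.4133, -0.2886, 0.083]
ee_rot: [0.22, 0.672, -0.22, 0.672]
contact_force: [-0.9, -0.8, 4.5]
grip_width: -0.0
```

Request:
drive_tool(motion=[[[0.1, 0, 0], [0, 0, 0]], [[0.2, 0, 0], [0, 0, 0]], [[0.2, 0, 0], [0, 0, 0]]])

```text
time_s: 23.95
position: [0.4132, -0.2886, 0.0815]
ee_rot: [0.22, 0.672, -0.22, 0.672]
contact_force: [-1.4, 0.7, 10.1]
grip_width: 0.003
```

Request:
drive_tool(motion=[[[-0.6, 0, 0], [0, 0, 0]], [[-5, 0, 0], [0, 0, 0]], [[-10, 0, 0], [0, 0, 0]], [[-14, 2, -4], [0, 0, 0]], [[-14, 5, -9], [0, 0, 0]]])

```text
time_s: 24.58
position: [0.3722, -0.196, 0.2235]
ee_rot: [0.22, 0.669, -0.222, 0.674]
contact_force: [0.1, 0.8, 0.2]
grip_width: 0.002
```

Request:
drive_tool(motion=[[[0, 2, 4], [0, 0, 0]], [[0, 4, 9], [0, 0, 0]], [[0, 4, 12], [0, 0, 0]], [[0, 4, 12], [0, 0, 0]], [[0, 4, 12], [0, 0, 0]]])

```text
time_s: 25.2
position: [0.4896, -0.233, 0.22]
ee_rot: [0.221, 0.673, -0.22, 0.671]
contact_force: [-0.6, -1.1, -0.3]
grip_width: -0.001
```

```bash
python3 look.py w13; python3 - <<'E'
from h import *
import pickle
C,_,s=pickle.load(open("w13.pkl","rb"))
im=cv2.imread("pics/w13.png"); c=cv2.resize(im[60:300,130:420],None,fx=2.5,fy=2.5,interpolation=cv2.INTER_CUBIC)
ring=np.array([[.015*np.cos(t),.015*np.sin(t),0] for t in np.linspace(0,2*np.pi,40)])
for tilt,col in ((0,(0,255,0)),):
  M=model(tilt)
  for k in ["a0","a1","b1","b2"]:
    pr=proj(place(ring+M[k]+[-.002,0,.018],Q),*C); cv2.polylines(c,[((pr-[130,60]+.4)*2.5).round().astype(int)],True,col,1)
cv2.imwrite("pics/w13z.png",c)
im=cams.get_image("side")["color"]; cv2.imwrite("pics/side13.png",cv2.resize(im[180:320,290:440],None,fx=4,fy=4,interpolation=cv2.INTER_CUBIC))
E
```

```text
25.2 [ 0.48962805 -0.23299874  0.21999102] [-0.001 -0.018  0.012 -0.001 -0.001 -0.001] [-0.6 -1.1 -0.3]
```

View pics/w13z.png

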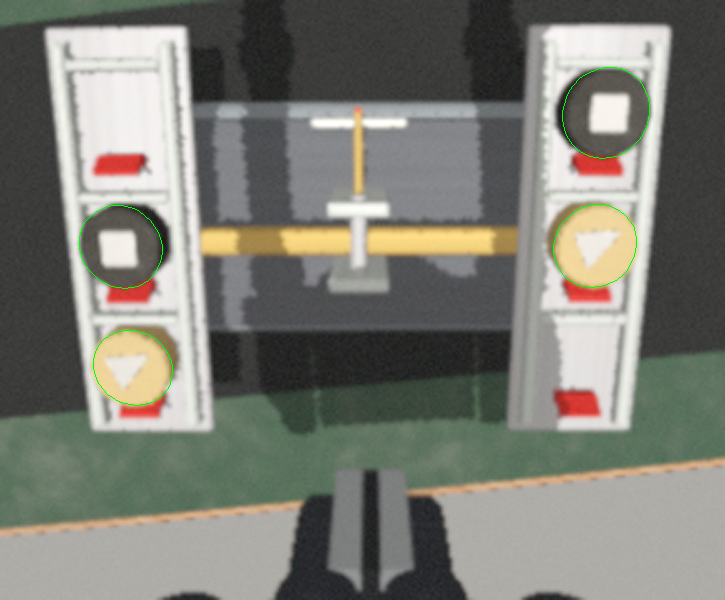

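View pics/side13.png

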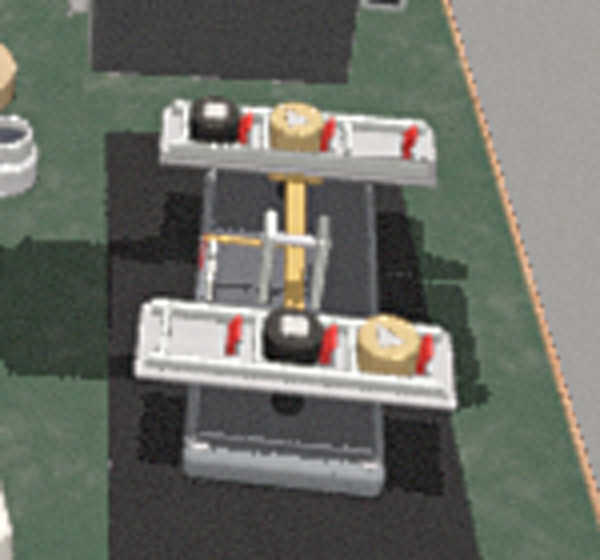

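```bash
python3 -c "
from h import *
print(order.finish_job())"
```

```text
the job is handed in; nothing more can be done
None
```

I moved one sand mount (50 g) from the +x end of pan a (pocket a2) to the +x end of pan b (pocket b2). That leaves one sand and one black mount, about 75 g nominal, on each pan. The job is handed in, at about 25 s of the 58 s allowed; it reports no verdict.

**Seating:** I pressed the moved mount home with about 19 N, then again from above with the shut fingers to about 18 N. Under about 10 N, its top read within about 0.1 mm of the black mount in b1, which never left its pocket, so I take it as fully home.

**Level:** The last wrist and side pictures show the beam pointer upright at mid-scale and both pans level. The four mount tops match the positions expected for a level, seated balance.

**Force:** The highest contact force I read while pushing or pulling on the balance was about 19 N. No bystander was touched.

**Checks that disagreed:**
- The tops of both pan b mounts read about 3 mm higher than my height model predicted. Because both were off equally, I put this down to a height or calibration offset, not poor seating.
- The gripper showed about 26 mm of opening while holding the 30 mm mount, although the hold was steady.

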